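# Pack a carton into the sample chest, break the lid stay, shut and bolt the lid

### The job

Pack the small carton away: stand it upright on the floor of the open blue chest, gently, beside the white beaker that is already in there. Then push the red knee of the folding lid stay towards the back of the chest so that the stay unlocks and folds, lower the lid fully shut without slamming or forcing it, and only when it is shut slide its bolt fully home into the keeper. Leave the beaker and everything else standing on the desk where it is.

Things in the scene. Friction and masses are not known exactly. Their poses are not given: they have to be found in the camera images.
- chest: Blue metal chest fixed to the desk, open on top, outside 185 (x) x 240 (y) x 115 mm high, walls 6 mm, inner floor 12 mm above the desk. Origin: centre of its underside. +x points from its front to its back (hinge side, away from the robot), +y to its left (keeper side); the stay is outside the right-hand wall (-y). The steel keeper on the left wall reaches 157 mm above the desk.
- chest_floor (a point): Centre of the chest's inner floor, 12 mm above the desk; the free inner floor is 173 (x) x 228 (y) mm round it. Axes as the chest's.
- lid_hinge (a point): Middle of the lid's hinge line, 92.5 mm behind the chest's centre, 123 mm above the desk; the line runs along the chest's y.
- lid_push (a point): Good spot to push the lid shut, on its outer face, 155 mm from the hinge line (free edge at 185 mm), 35 mm right of the lid's middle, clear of the bolt. The lid is a plate 185 x 240 x 14 mm; the point lies 7 mm off its middle plane, which holds the hinge line. Site axes: z out of the outer face (up when shut), x from the free edge towards the hinge.
- lid (a joint): Lid hinge in rad: 0 = propped open as found (lid standing 1.50 above shut), 1.50 = fully shut, grows as it closes; it can open 0.06 further. The hinge is stiff (0.55 N m): the lid stays where it is left once the stay is unlocked; about 2 to 6 N at its edge move it. While the stay is locked the lid cannot be lowered.
- stay_knee (a joint): Knee of the folding stay in rad: 0 = locked (0.20 past straight, on its stop), 0.20 = straight, grows as it folds, about 2.88 with the lid shut. Knee and lid move together. Pushed back, the knee swings backward and down about the lower pivot; 26 mm back and 22 mm down it is well unlocked (about 1.0, lid 0.2 lower), 35 back and 36 down about 1.9 (lid 0.7 lower); lowering the lid folds the rest.
- knee_pin (a point): Middle of the red knuckle at the stay's knee: a cylinder of 19 mm diameter, 30 mm long along the chest's y, outside the right-hand wall, 158 mm above the desk as found; the point is on its axis. Two flat links (13 mm wide, 83 mm long) run from it: one down and forward to a pivot 7.5 mm in front of the chest's centre, 85 mm above the desk, one up and back to the lid's right edge.
- bolt (a joint): Bolt slide in m: 0 = drawn fully back, 0.040 = fully home in the keeper; it slides along the chest's +y (leftwards). Friction about 2.5 N. It starts drawn back to within 8 mm.
- bolt_knob (a point): Middle of the bolt's black knob: an upright round knob of 14 mm diameter on the lid's outer face, 155 mm from the hinge line. With the lid shut it stands upright, its top 181 mm and this point 168 mm above the desk. The bolt's steel guide loops to both sides of it along y reach 154 mm above the desk: grip the knob above that.
- keeper (a point): Middle of the keeper's eye on the chest's left wall, 143 mm above the desk.
- carton: The carton to pack: small off-white printed cardboard carton, 58 (x) x 54 (y) x 84 mm high, standing upright, 0.08 to 0.17 kg. Origin: centre of its underside; z up. It stands within 0.1 m of its neighbours on the desk among the bystanders to the right of the chest. Beyond the desk's right end stands a tall fridge (0.4 m and more to the right of the robot's axis, from 0.43 m ahead).
- beaker: White plastic beaker, 66 mm diameter, 73 mm high, standing in the chest on its floor. Origin: centre of its underside. It must stay standing where it is.
- spray_bottle: Bystander on the desk: white cylindrical spray bottle, 37 mm diameter, 118 mm high. Origin: centre of its underside. A fixed bench centrifuge, 205 mm high, stands behind it and the chest, its front 0.64 m ahead of the robot.
- timer: Bystander on the desk: white bench timer with three round buttons, 41 x 66 x 67 mm high. Origin: centre of its underside.
- pen_cup: Bystander on the desk: dark blue cup of pens, 42 mm diameter, 145 mm high. Origin: centre of its underside.
- micro_rack: Bystander on the desk left of the chest: low dark rack of small tubes, 150 x 90 x 55 mm. Origin: centre of its underside.

How it is judged:
By the outcome, as a careful person would: the job done as asked, in the order asked, and still so for the second after the job is handed in, with the robot touching nothing.
It also fails if it takes over 72 s, if anything falls off the work surface, if the arm or the gripper's body presses on something with over 40 N, if the wrist force passes 120 N, or if a joint passes its speed limit or range.

### The arm

A 6-joint arm with a two-finger parallel gripper is mounted at the origin on a cart in front of the work surface, level with it; the furniture and walls round the work are solid. World frame = base frame: x ahead of the robot, y to its left, z up, the work surface at z = 0. Lengths are in m, angles in rad, forces in N, time in s.
With the tool pointing down it reaches from about 0.275 to 0.825 m from the base axis. Payload 4.9 kg.
Tool frame: the origin (TCP) lies where the fingers leave the gripper's body, on its centre line; the fingertips stand 73 mm ahead of it and the grasp point (between the pads) lies 54 mm ahead of it; z points along the fingers, y is the line along which they close (so a half turn about z gives the same grasp; the last joint's range is limited). The gripper opens to 85 mm and grips with 20 to 120 N. Pads are 22 mm wide; open, the fingers measure 114 mm over their backs; the gripper's body (76 mm by 85 mm) begins 54 mm behind the grasp point. The pads swing forward as they close: fully open they stand 13 mm farther back than shut.
Start: joints at [-1.384, 0.326, -0.193, 1.052, 0, 1.437], TCP at [0.173, -0.522, 0.304] pointing down, gripper open.
Joint ranges: [-2.65, 2.65], [-0.97, 1.79], [-1.3, 1.35], [-1.93, 2.1], [-1.47, 1.37], [-3.14, 3.14]. Speed limits (rad/s): [2.57, 2.57, 3.14, 3.14, 3.14, 3.14].

### API

Orientations are given as a unit quaternion [x, y, z, w].
In Python, from bench import manip gives the robot as it stands. The module is installed in compiled form; this text tells all that it offers.
- The arm moves only by the tool arm_command, never from a script. Its argument "rows" is one flat list of numbers, 5 for each row, row after row: the opening, from 0 (shut) to 1 (fully open), then the shift along the tool's x, y, z in cm, then the turn about the tool's z in rad. A call has 1 to 20 rows; each row is the pose to reach, as a shift and turn from the pose commanded when the call began, along the tool's axes at that moment; what a row does not reach only later rows make up. A row lasts 1/12 s, in which the tool goes at most 41.7 mm and 7.16 degrees, less where a joint would pass 70% of its speed; a pose out of reach is approached as far as the arm can. A call with a gripper value outside its range is refused whole. The fingers move at their own pace and stop on an object; "force" is the grip in N (left out, the last holds). Time passes only in rows, so rows that repeat a pose let the fingers close. It gives the time, the measured TCP pose, the force, the opening and the grip force at its end, in the units of the state.
- manip.get_obs(): the state, without advancing time (a new reading comes with each control period).
- manip.camera(name): name is "side" or "top"; returns (picture, depth): 384x512x3 uint8, red, green, blue; 384x512 float32, m along the optical axis (not along the pixel's ray), 0 where there is no reading.
- manip.get_calibration(name): a dict with "intrinsics" (3x3 intrinsics, pixels), "k1" (the pictures are not rectified: a ray, as slopes to the right and down, at radius r is drawn at 1 + k1 r^2 times it, then the intrinsics apply), "T" (4x4, takes a point from camera to world coordinates). Camera axes: x right, y up, looking along -z (the intrinsics and any distortion apply to the point x, -y, -z); pixel columns grow to the right and rows downward; lengths in m; the calibration is good to about 2 mm. A picture is of the moment at which its call begins. get_calibration takes no time and is no camera call.
- manip.close_job(): hands the job in; it is judged then, once.
The state is a dict: "clock": time; "q": joint angles; "qvel": joint speeds; "joint_efforts": joint torques, N m; "tcp_pos": TCP position; "tcp_rot": TCP orientation; "contact_force": force on the tool from outside, world axes, zero at the start; "ft_torque": the same for the moment, N m; "opening": finger opening in m; "gripper_force": force on a finger pad.
Only numpy, scipy, OpenCV 4.12 (cv2) and the standard library are available. Lean on these libraries where they do the work, as an engineer would, in place of code of your own. Each camera call takes 0.05 s, during which the arm holds its last target. There are 200 camera calls.

## Working session

There is one attempt and no reset: what is moved stays moved. The work goes in short steps, Python scripts to look and compute and a tool call to move; the robot and the scene stay as the last step left them, time stands still between calls to the robot, and variables do not carry over. Pictures are saved under pics/ and viewed, at most 10 in all, crops included, and the job is handed in when it is done.

Besides the shell and the picture viewer there is one more tool, called after ">>>" by a JSON object that holds its "api" and its "payload". arm_command: Moves the arm, as the interface text tells. Its arguments: {"type":"object","properties":{"rows":{"type":"array"},"force":{"type":"number"}},"required":["rows"]}

```bash
mkdir -p pics
cat > h.py <<'E'
import numpy as np, cv2
from bench import manip
def save(n,f):
    p,d=manip.camera(n); cv2.imwrite('pics/'+f+'.png',cv2.cvtColor(p,cv2.COLOR_RGB2BGR)); np.savez('pics/'+f+'.npz',p=p,d=d); return p,d
def ray(n,uv):
    c=manip.get_calibration(n);K=np.array(c['intrinsics']);T=np.array(c['T'])
    uv=np.atleast_2d(np.array(uv,float))
    r=cv2.undistortPoints(uv[:,None,:],K,np.array([c['k1'],0,0,0,0.]))[:,0]
    return T[:3,3],np.c_[r[:,0],-r[:,1],-np.ones(len(r))]@T[:3,:3].T
def plane(n,uv,z):
    o,d=ray(n,uv); return o+d*((z-o[2])/d[:,2])[:,None]
def pts(n,uv,dep):
    o,d=ray(n,uv); return o+d*np.asarray(dep)[:,None]
def cloud(n,d):
    v,u=np.mgrid[:384,:512]; P=pts(n,np.c_[u.ravel(),v.ravel()],d.ravel()).reshape(384,512,3); P[d==0]=np.nan; return P
E
python3 - <<'E'
from h import *
for n in('side','top'):
    save(n,n+'0'); c=manip.get_calibration(n); print(n,np.round(c['T'],3).tolist(),c['k1'])
a=cv2.imread('pics/side0.png');b=cv2.imread('pics/top0.png')
print(manip.get_obs())
E
```

```text
side [[-0.897, 0.334, -0.291, 0.081], [-0.443, -0.679, 0.585, 1.067], [-0.002, 0.654, 0.757, 1.202], [0.0, 0.0, 0.0, 1.0]] 0.06593680512932122
top [[-0.092, 0.971, -0.221, 0.216], [-0.996, -0.09, 0.019, 0.294], [-0.001, 0.222, 0.975, 1.357], [0.0, 0.0, 0.0, 1.0]] -0.03250846349139689
{'clock': 0.1, 'q': array([-1.38421425e+00,  3.26866982e-01, -1.93489746e-01,  1.05204291e+00,
       -5.36386860e-06,  1.43662289e+00]), 'qvel': array([ 0.00020286, -0.00043849,  0.00201811,  0.0025301 , -0.00074571,
       -0.00019698]), 'joint_efforts': array([ 1.15627208e-03, -4.44239473e+01,  2.63038051e+01,  7.91819359e-03,
       -9.99510848e-05, -2.90102619e-06]), 'tcp_pos': array([ 0.17334968, -0.52151776,  0.30317936]), 'tcp_rot': array([ 9.87166712e-01,  1.59691074e-01, -2.36854483e-05, -8.01310132e-04]), 'contact_force': array([-0.25424274, -0.55229967, -0.32325581]), 'ft_torque': array([ 0.06741288, -0.01245752,  0.04119511]), 'gripper_force': 0.0, 'opening': 0.08542606053482424}
```

View pics/side0.png

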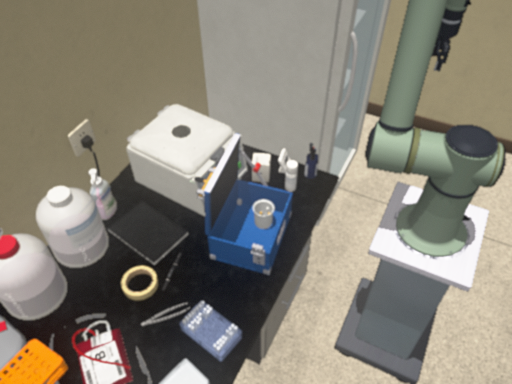

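View pics/top0.png

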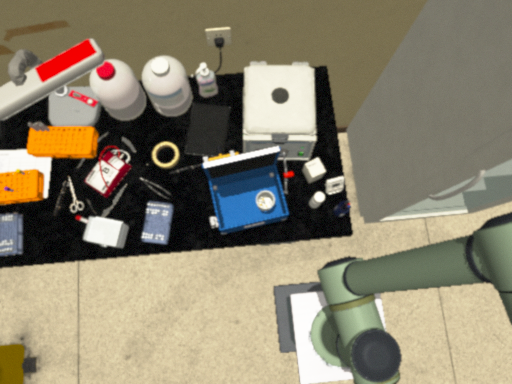

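Top view: carton about (315,169), timer (335,184), spray bottle (317,200), pen cup (341,208), beaker (265,201), red knee (289,174), chest turned a little. Side view: knee at (236,165), keeper at (258,253). I'll measure these from depth.

Run:
```python
from h import *
z=np.load('pics/top0.npz');p,d=z['p'].astype(int),z['d'];P=cloud('top',d)
cv2.imwrite('pics/c1.png',cv2.resize(cv2.cvtColor(z['p'],cv2.COLOR_RGB2BGR)[135:245,190:360],None,fx=4.6,fy=4.6,interpolation=cv2.INTER_CUBIC))
R,G,B=p[...,0],p[...,1],p[...,2]
def comp(m,nm,mn=4):
    n,l,s,c=cv2.connectedComponentsWithStats(m.astype(np.uint8))
    for i in range(1,n):
        if s[i,4]>=mn:
            q=P[l==i]; print(nm,c[i].round(1),s[i,4],'med',np.nanmedian(q,0).round(3),'min',np.nanmin(q,0).round(3),'max',np.nanmax(q,0).round(3))
            if s[i,4]>40:
                r=cv2.minAreaRect(q[~np.isnan(q[:,0]),:2].astype(np.float32)*1000);print('   rect',np.round(r[0],1),np.round(r[1],1),round(r[2],1))
roi=np.zeros(d.shape,bool);roi[135:245,190:360]=1
X,Y,Z=P[...,0],P[...,1],P[...,2]
comp(roi&(R>150)&(G<90)&(B<90),'red')
right=roi&(Y<-.13)
comp(roi&(abs(Z-.084)<.006)&(R>120)&(Y<-0.1),'carton')
comp(roi&(abs(Z-.067)<.005)&(R>120)&(Y<-0.1),'timer')
comp(roi&(Z>.1)&(Z<.15)&(X<.55)&(X>.2)&(Y<-.1),'bottle/cup',3)
blue=roi&(B>R+50)&(abs(Z-.115)<.006); comp(blue,'rim',20)
comp(roi&(abs(Z-.085)<.006)&(abs(R-B)<40)&(R>120),'beaker')
comp(roi&(R>150)&(G>150)&(Z>.12)&(Z<.35)&(Y>-.1)&(Y<.35),'white/steel')
```

```text
red [288.3 174.1] 47 med [0.543 0.138 0.168] min [ 0.535  0.096 -0.003] max [0.593 0.153 0.173]
   rect [559.1 119.5] [23.1 78.8] 39.2
rim [250.1 206.2] 324 med [0.434 0.263 0.115] min [0.385 0.15  0.109] max [0.596 0.408 0.121]
   rect [490.4 279.3] [181.4 240.1] 8.0
beaker [314.5 167.3] 237 med [0.582 0.03  0.085] min [ 0.547 -0.003  0.079] max [0.617 0.063 0.09 ]
   rect [583.4  29.2] [59.4 55.5] 21.7
beaker [265.2 198.8] 63 med [0.488 0.214 0.083] min [0.451 0.189 0.079] max [0.514 0.251 0.089]
   rect [482.4 219.9] [59.9 61.7] 83.8
beaker [313.8 202.2] 6 med [0.456 0.049 0.083] min [0.453 0.042 0.079] max [0.462 0.054 0.09 ]
white/steel [257.  137.5] 171 med [0.683 0.228 0.166] min [0.67  0.181 0.152] max [0.699 0.276 0.183]
   rect [684.3 228.4] [95.7 18.8] 84.0
white/steel [301.6 137.6] 171 med [0.668 0.076 0.166] min [0.655 0.03  0.149] max [0.682 0.125 0.183]
   rect [669.1  77.2] [95.  24.2] 87.0
white/steel [246.9 154.7] 407 med [0.577 0.278 0.308] min [0.556 0.158 0.122] max [0.666 0.35  0.314]
   rect [592.2 246. ] [ 72.4 216.8] 21.5
white/steel [317.3 196.7] 10 med [0.467 0.043 0.121] min [0.46  0.032 0.12 ] max [0.473 0.049 0.122]
```

View pics/c1.png

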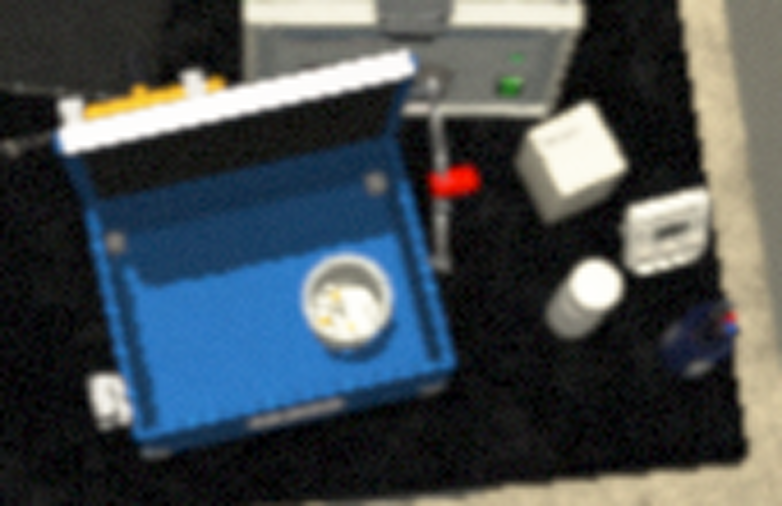

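>>> {"api": "arm_command", "payload": {"rows": [1,3,-2,0,-0.1,1,6,-4,0,-0.2,1,10,-7,0,-0.3,1,14,-10,0,-0.4,1,18,-13,0,-0.5,1,22,-15.6,0,-0.6,1,26,-18.5,1,-0.7,1,30,-21.3,1,-0.8,1,34,-24.2,2,-0.9,1,38,-27,2,-1.0,1,42,-29.8,3,-1.1,1,45,-32,3,-1.2,1,48,-34,4,-1.3,1,51,-36.2,4,-1.4,1,53,-37.7,4,-1.5,1,54.5,-38.7,4,-1.6,1,55.3,-39.3,4,-1.6,1,55.3,-39.3,4,-1.6]}}

```text
clock: 1.6
tcp_pos: [0.5763, 0.0294, 0.263]
tcp_rot: [0.571, 0.821, 0.001, -0.0]
contact_force: [-0.8, -0.6, 1.3]
opening: 0.0855
gripper_force: 0.0
```

Run:
```python
from h import *
z=np.load('pics/top0.npz');p,d=z['p'].astype(int),z['d'];P=cloud('top',d)
print('timer',plane('top',[[326,186],[326,181],[344,176],[343,186],[334,182]],.067).round(3).tolist())
a=np.radians(8);C=np.array([.4904,.2793]);M=np.array([[np.cos(a),np.sin(a)],[-np.sin(a),np.cos(a)]])
m=(p[...,0]>130)&(p[...,1]<100)&(p[...,2]<100);v,u=np.where(m);k=(u>280)&(u<300)&(v>165)&(v<185)
q=plane('top',np.c_[u,v][k],.165)[:,:2]-C; q=q@M.T; print('knee chest',q.min(0).round(4),q.max(0).round(4),q.mean(0).round(4))
for zz in(.12,.10): print('link',((plane('top',[[190+440/4.6,135+235/4.6]],zz)[:,:2]-C)@M.T).round(4))
# beaker rim
g=(abs(P[...,2]-.085)<.008)&(abs(P[...,1]-.22)<.05)&(abs(P[...,0]-.485)<.05)&(p[...,0]>110)
q=(P[g][:,:2]-C)@M.T; print('beaker chest',((q.min(0)+q.max(0))/2).round(4),np.ptp(q,axis=0).round(4))
o=manip.get_obs(); print(o['tcp_pos'].round(4),o['tcp_rot'].round(4),o['q'].round(3))
```

```text
timer [[0.514, -0.006, 0.067], [0.533, -0.008, 0.067], [0.545, -0.076, 0.067], [0.509, -0.067, 0.067], [0.527, -0.037, 0.067]]
knee chest [ 0.0246 -0.1649] [ 0.044 -0.133] [ 0.034 -0.149]
link [[ 0.0054 -0.1365]]
link [[ 0.0098 -0.1396]]
beaker chest [-0.0159 -0.0579] [0.0635 0.0642]
[0.5763 0.0294 0.263 ] [ 5.709e-01  8.210e-01  8.000e-04 -2.000e-04] [-0.078  0.405 -0.185  0.981  0.002  1.138]
```

>>> {"api": "arm_command", "payload": {"rows": [1,0,0,0,-0.12,1,0,0,0,-0.24,1,0,0,0,-0.36,1,0,0,0,-0.48,1,0,0,0,-0.6,1,0,0,0,-0.72,1,0,0,0,-0.84,1,0,0,0,-0.96,1,0,0,0,-1.08,1,0,0,0,-1.2,1,0,0,0,-1.32,1,0,0,0,-1.44,1,0,0,0,-1.56,1,0,0,0,-1.6,1,0,0,0,-1.6,1,0,0,0,-1.6]}}

```text
clock: 2.93
tcp_pos: [0.5738, 0.0248, 0.2636]
tcp_rot: [-0.187, 0.982, 0.0, -0.0]
contact_force: [-0.7, 0.2, 0.1]
opening: 0.0856
gripper_force: 0.0
```

>>> {"api": "arm_command", "payload": {"rows": [1,0,0,2,0,1,0,0,5,0,1,0,0,8,0,1,0,0,11,0,1,0,0,13,0,1,0,0,14,0,1,0,0,14,0,1,0,0,14,0], "force": 30}}

```text
clock: 3.6
tcp_pos: [0.5744, 0.0252, 0.1241]
tcp_rot: [-0.188, 0.982, 0.0, -0.0]
contact_force: [0.2, 0.0, 0.6]
opening: 0.0853
gripper_force: 0.0
```

Run:
```python
from h import *
save('top','t1')
a=cv2.imread('pics/t1.png')[135:245,190:360];cv2.imwrite('pics/c2.png',cv2.resize(a,None,fx=4.6,fy=4.6))
print(manip.get_obs()['contact_force'])
```

```text
[-0.29944052 -0.46070737 -0.20166782]
```

View pics/c2.png

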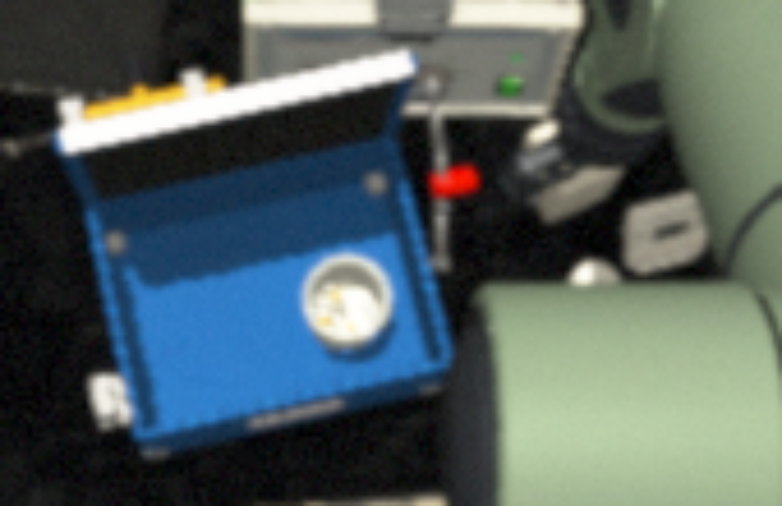

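The open fingers straddle the carton at crop (570,180), nothing is touched and the knee is clear. Now I grip.

>>> {"api": "arm_command", "payload": {"rows": [0.3,0,0,0,0,0.3,0,0,0,0,0.3,0,0,0,0,0.3,0,0,0,0,0.3,0,0,0,0,0.3,0,0,0,0,0.3,0,0,0,0,0.3,0,0,0,0], "force": 30}}

```text
clock: 4.32
tcp_pos: [0.5752, 0.0253, 0.1253]
tcp_rot: [-0.188, 0.982, -0.0, 0.001]
contact_force: [-1.0, 1.6, 7.6]
opening: 0.0536
gripper_force: 32.3
```

>>> {"api": "arm_command", "payload": {"rows": [0.3,0,0,-1,0,0.3,0,0,-3,0,0.3,0,0,-6,0,0.3,0,0,-9,0,0.3,0,0,-12,0,0.3,1,0.5,-14,0.03,0.3,4,1.5,-15,0.06,0.3,7,2.8,-15,0.1,0.3,9.5,4,-15,0.14,0.3,9.5,6.5,-15,0.18,0.3,8.5,9.5,-15,0.237,0.3,7.3,12.7,-15,0.237,0.3,6,16,-15,0.237,0.3,4.7,19.5,-15,0.237,0.3,3.2,23,-15,0.237,0.3,1.8,26.5,-15,0.237,0.3,0.6,29.5,-15,0.237,0.3,0,31.5,-15,0.237,0.3,-0.3,32.7,-15,0.237,0.3,-0.3,32.7,-15,0.237]}}

```text
clock: 5.98
tcp_pos: [0.4553, 0.3322, 0.274]
tcp_rot: [-0.073, 0.997, 0.0, -0.0]
contact_force: [-0.1, -0.8, -2.1]
opening: 0.0533
gripper_force: 32.0
```

Run:
```python
from h import *
save('side','s2')
a=cv2.imread('pics/s2.png')[110:290,160:360];cv2.imwrite('pics/c3.png',cv2.resize(a,None,fx=3.3,fy=3.3))
o=manip.get_obs();print(o['tcp_pos'],o['tcp_rot'],o['contact_force'],o['opening'],o['q'])
```

```text
[0.45554107 0.33068425 0.27392963] [-7.19320284e-02  9.97409462e-01 -3.63767593e-04 -1.27186880e-04] [ 1.1652204  -1.02929308 -0.81203971] 0.05361851989637102 [ 4.97014689e-01  3.71466635e-01 -2.05819742e-01  9.94041684e-01
 -5.57918246e-04  3.53026416e-01]
```

View pics/c3.png

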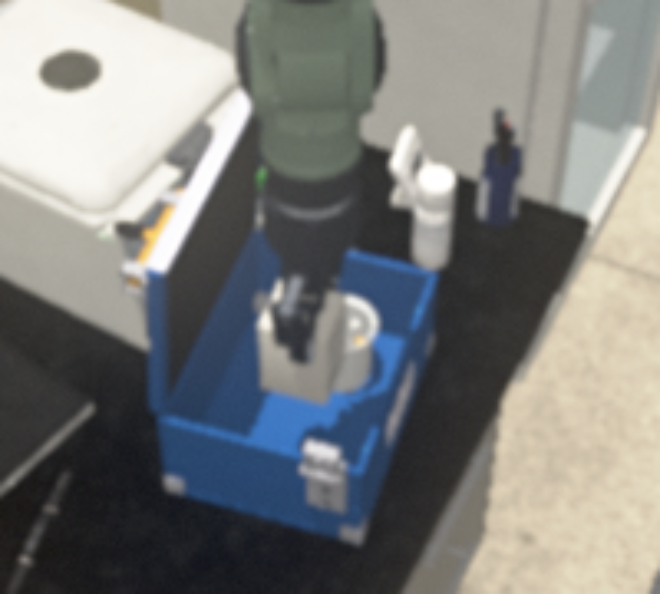

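Carton hangs upright above the left half of the chest (crop ~ (300,350)), the beaker stands behind it. I lower it gently.

>>> {"api": "arm_command", "payload": {"rows": [0.3,0,0,2,0,0.3,0,0,5,0,0.3,0,0,8,0,0.3,0,0,10.5,0,0.3,0,0,12,0,0.3,0,0,12.7,0,0.3,0,0,13,0,0.3,0,0,13,0]}}

```text
clock: 6.7
tcp_pos: [0.4563, 0.3294, 0.1441]
tcp_rot: [-0.07, 0.998, -0.0, -0.0]
contact_force: [-0.1, -0.4, -0.6]
opening: 0.0534
gripper_force: 32.0
```

>>> {"api": "arm_command", "payload": {"rows": [0.3,0,0,0.15,0,0.3,0,0,0.3,0,0.3,0,0,0.4,0,0.3,0,0,0.5,0,0.3,0,0,0.5,0]}}

```text
clock: 7.12
tcp_pos: [0.4561, 0.3303, 0.1391]
tcp_rot: [-0.071, 0.997, 0.0, 0.0]
contact_force: [0.1, -0.2, -1.1]
opening: 0.0542
gripper_force: 32.0
```

>>> {"api": "arm_command", "payload": {"rows": [0.3,0,0,0.1,0,0.3,0,0,0.1,0,0.3,0,0,0.2,0,0.3,0,0,0.2,0,0.3,0,0,0.2,0]}}

```text
clock: 7.53
tcp_pos: [0.456, 0.3304, 0.1374]
tcp_rot: [-0.071, 0.997, 0.0, 0.0]
contact_force: [-1.9, 0.4, 4.9]
opening: 0.054
gripper_force: 32.6
```

>>> {"api": "arm_command", "payload": {"rows": [0.68,0,0,0,0,0.72,0,0,0,0,0.76,0,0,0,0,0.8,0,0,0,0,0.82,0,0,0,0,0.82,0,0,-1,0,0.82,0,0,-3,0,0.82,0,0,-6,0,0.82,0,0,-9,0,0.82,0,0,-12,0,0.82,0,0,-15,0,0.82,0,0,-16,0,0.82,0,0,-16,0]}}

```text
clock: 8.62
tcp_pos: [0.4573, 0.3316, 0.3006]
tcp_rot: [-0.071, 0.997, 0.002, 0.003]
contact_force: [0.7, -0.3, -0.2]
opening: 0.0698
gripper_force: 0.0
```

Run:
```python
from h import *
p,d=save('side','s3');P=cloud('side',d)
a=np.radians(8);C=np.array([.4904,.2793]);M=np.array([[np.cos(a),np.sin(a)],[-np.sin(a),np.cos(a)]])
q=P.copy();q[...,:2]=(P[...,:2]-C)@M.T
m=(abs(q[...,2]-.096)<.006)&(abs(q[...,0])<.08)&(q[...,1]>0)&(q[...,1]<.105)
w=q[m];print('carton top',len(w),np.percentile(w,[2,50,98],axis=0).round(4).tolist())
pm=p.astype(int);r=(pm[...,0]>130)&(pm[...,1]<90)&(pm[...,2]<90)&(abs(q[...,1]+.15)<.04)&(q[...,2]>.1)
print('red',r.sum(),np.nanmean(q[r],0) if r.any() else '')
a=cv2.imread('pics/s3.png')[110:290,160:360];cv2.imwrite('pics/c4.png',cv2.resize(a,None,fx=3.3,fy=3.3))
o=manip.get_obs();print(o['tcp_pos'],o['tcp_rot'],o['contact_force'],o['opening'],o['q'])
```

```text
carton top 311 [[-0.049, 0.03, 0.0917], [-0.0209, 0.0583, 0.0977], [0.0077, 0.0835, 0.1014]]
red 0 
[0.45644813 0.33103866 0.29820581] [-0.07130644  0.99745297  0.00112139  0.00130615] [ 0.07134536 -0.60006119 -2.14405531] 0.07002052190847655 [ 4.96168272e-01  3.53329127e-01 -1.68180174e-01  1.04598257e+00
  9.66810327e-04  3.53435645e-01]
```

View pics/c4.png

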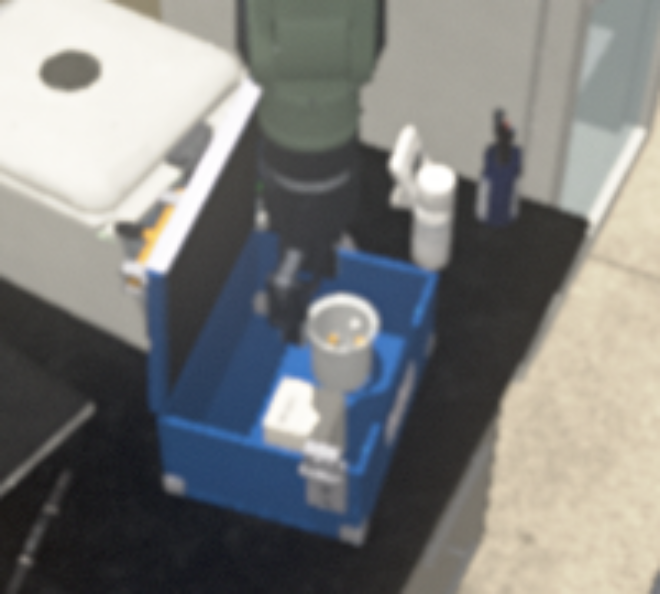

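Carton top sits at 97 mm, centred at chest (-0.021, 0.058), square and clear of the beaker. Next comes the knee; I'll use the open gripper's inner finger so the body stays outboard of the links.

>>> {"api": "arm_command", "payload": {"rows": [1,0.5,-2,0,0,1,1,-5,0,0,1,1,-8.5,0,0,1,1,-12,0,0,1,1,-16,0,0,1,0,-19.5,0,0,1,-1,-22.5,0,0,1,-2,-25,0,0,1,-2.5,-25.9,1,0,1,-2.5,-25.9,4,0,1,-2.5,-25.9,7,0,1,-2.5,-25.9,8.8,0,1,-2.5,-25.9,8.8,0,1,-2.5,-25.9,8.8,0]}}

```text
clock: 9.83
tcp_pos: [0.5157, 0.0779, 0.2067]
tcp_rot: [-0.071, 0.997, 0.0, -0.003]
contact_force: [0.2, 0.5, 0.8]
opening: 0.0857
gripper_force: 0.0
```

```bash
cat >> h.py <<'E'
A=np.radians(8);C=np.array([.4904,.2793]);M=np.array([[np.cos(A),np.sin(A)],[-np.sin(A),np.cos(A)]])
def st():
    o=manip.get_obs();t=o['tcp_pos'];q=o['tcp_rot']
    print('chest xyz',np.r_[M@(t[:2]-C),t[2]].round(4),'yaw',np.degrees(2*np.arctan2(q[1],q[0])).round(1),'F',o['contact_force'].round(1),'q',o['q'].round(2),o['clock'])
E
python3 - <<'E'
from h import *
save('top','t5'); st()
a=cv2.imread('pics/t5.png')[135:245,190:360];cv2.imwrite('pics/c5.png',cv2.resize(a,None,fx=4.6,fy=4.6))
E
```

```text
chest xyz [-0.0018 -0.2031  0.2083] yaw 188.2 F [0.5 0.1 0.4] q [ 0.01  0.36 -0.4   0.81  0.   -0.13] 9.8833
```

View pics/c5.png

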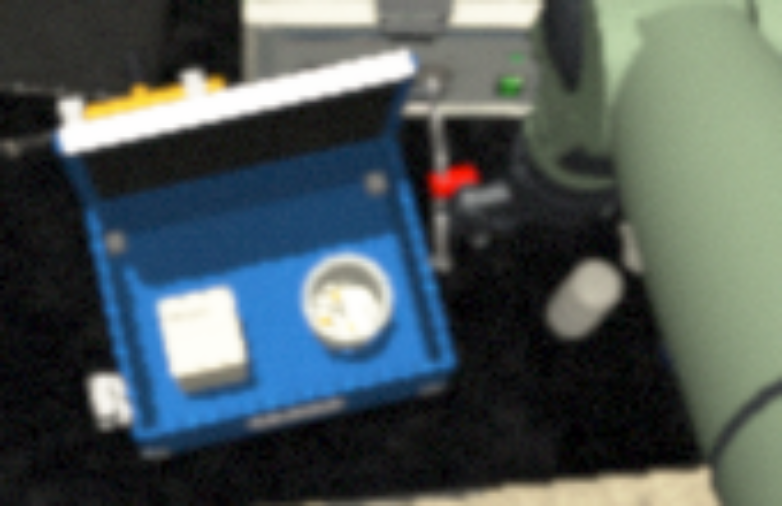

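Inner finger (crop (480,195)) is right in front of the knuckle's outer part (455,180); the links lie inboard. I push along the arc.

>>> {"api": "arm_command", "payload": {"rows": [1,-0.5,0.2,0,0,1,-1.1,0.2,0,0,1,-1.5,0.2,0,0,1,-1.8,0.2,0.15,0,1,-2,0.2,0.3,0,1,-2.25,0.2,0.45,0,1,-2.5,0.2,0.65,0,1,-2.5,0.2,0.65,0]}}

```text
clock: 10.55
tcp_pos: [0.5425, 0.0829, 0.202]
tcp_rot: [-0.071, 0.997, -0.0, 0.0]
contact_force: [-1.1, 0.4, -0.5]
opening: 0.0854
gripper_force: 0.0
```

Run:
```python
from h import *
st()
```

```text
chest xyz [ 0.0242 -0.2017  0.202 ] yaw 188.1 F [-1.1  0.4 -0.5] q [ 0.02  0.41 -0.34  0.81  0.   -0.12] 10.55
```

>>> {"api": "arm_command", "payload": {"rows": [1,-0.25,0,0.2,0,1,-0.5,0,0.4,0,1,-0.8,0,0.65,0,1,-1.1,0,0.95,0,1,-1.4,0,1.3,0,1,-1.4,0,1.3,0]}}

```text
clock: 11.05
tcp_pos: [0.5545, 0.0851, 0.1882]
tcp_rot: [-0.071, 0.997, 0.0, -0.002]
contact_force: [-6.8, 0.9, 1.6]
opening: 0.0854
gripper_force: 2.7
```

```bash
cat >> h.py <<'E'
def red(f):
    p,d=save('top',f);p=p.astype(int);P=cloud('top',d)
    m=(p[...,0]>120)&(p[...,1]<90)&(p[...,2]<90);m[:, :278]=0;m[:,304:]=0;m[:155]=0;m[190:]=0
    v,u=np.where(m);Z=np.nanmedian(P[m][:,2]);q=(plane('top',np.c_[u,v],Z-.003)[:,:2]-C)@M.T
    print('red n',m.sum(),'topZ',Z.round(3),'min',q.min(0).round(3),'max',q.max(0).round(3))
    w=(p.min(2)>170)&(P[...,2]>.2)&(P[...,0]<.64)&(P[...,1]>.1)&(P[...,1]<.42)
    L=P[w];e=(L[:,:2]-C)@M.T;print('lid edge n',w.sum(),'x',np.nanmedian(e[:,0]).round(3),'z',np.nanmedian(L[:,2]).round(3))
E
python3 - <<'E'
from h import *
st();red('t6')
E
```

```text
chest xyz [ 0.0365 -0.2012  0.1882] yaw 188.2 F [-6.8  0.9  1.6] q [ 0.02  0.45 -0.32  0.8   0.   -0.12] 11.05
red n 1 topZ 0.149 min [ 0.064 -0.136] max [ 0.064 -0.136]
lid edge n 1048 x -0.268 z 0.365
```

>>> {"api": "arm_command", "payload": {"rows": [1,-0.2,0,0.2,0,1,-0.4,0,0.4,0,1,-0.6,0,0.65,0,1,-0.75,0,0.9,0,1,-0.9,0,1.15,0,1,-0.9,0,1.15,0]}}

```text
clock: 11.6
tcp_pos: [0.5606, 0.0867, 0.1761]
tcp_rot: [-0.072, 0.997, 0.001, -0.005]
contact_force: [-12.4, 0.6, 4.1]
opening: 0.0853
gripper_force: 6.1
```

Run:
```python
from h import *
st();red('t7')
a=cv2.imread('pics/t7.png')[110:245,190:360];cv2.imwrite('pics/c6.png',cv2.resize(a,None,fx=4.4,fy=4.4))
```

```text
chest xyz [ 0.0427 -0.2005  0.1761] yaw 188.2 F [-12.4   0.6   4.1] q [ 0.02  0.48 -0.31  0.79  0.   -0.12] 11.6
red n 1 topZ 0.195 min [ 0.055 -0.13 ] max [ 0.055 -0.13 ]
lid edge n 1054 x 0.03 z 0.343
```

View pics/c6.png

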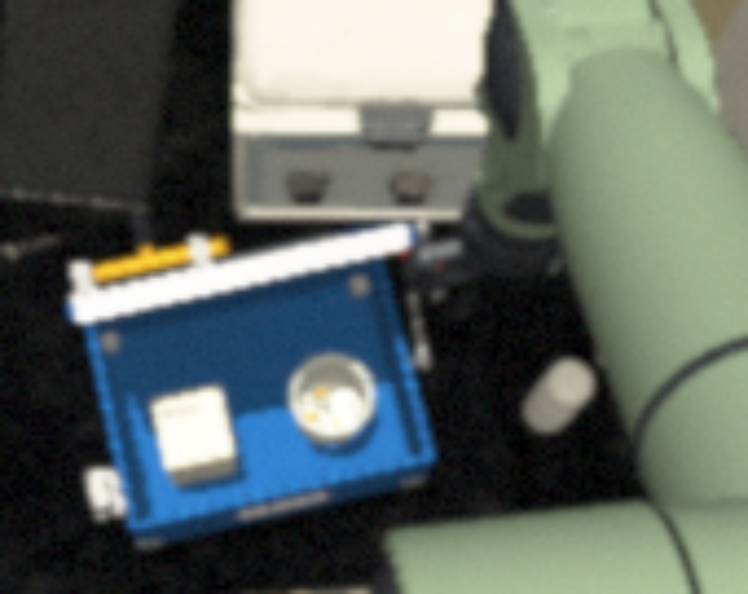

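The lid has come forward (edge at x ≈ 0.03 m, about 0.28 lower): the stay is unlocked and folding. Now I back off, rise and go behind the lid with closed fingers.

>>> {"api": "arm_command", "payload": {"rows": [1,1,0,-0.5,0,1,2.3,-0.3,-1,0,1,2.5,-0.5,-4,0,1,2.5,-0.5,-8,0,0.5,2.5,-0.5,-12,0,0,2.5,-0.5,-16,0,0,2.5,-0.5,-20,0,0,2,0,-22.5,0,0,0.5,2,-23.5,0,0,-1,5,-23.5,0,0,-2.5,8.5,-23.5,0,0,-4,12,-23.5,0,0,-4.8,15,-23.5,0,0,-5,16.5,-23.5,0,0,-5,16.5,-23.5,0,0,-5,16.5,-23.5,0]}}

```text
clock: 12.98
tcp_pos: [0.591, 0.257, 0.4127]
tcp_rot: [-0.072, 0.997, -0.0, 0.0]
contact_force: [-0.2, -0.6, 0.2]
opening: -0.0001
gripper_force: 0.0
```

Run:
```python
from h import *
p,d=save('side','s8');P=cloud('side',d);st()
q=P.copy();q[...,:2]=(P[...,:2]-C)@M.T
w=(p.min(2)>150)&(q[...,2]>.2)&(abs(q[...,1])<.13)&(q[...,0]>-.05)&(q[...,0]<.09)&(q[...,1]>.0)
L=q[w];print(w.sum(),np.percentile(L,[5,50,95],axis=0).round(3).tolist())
a=cv2.imread('pics/s8.png')[90:270,150:350];cv2.imwrite('pics/c7.png',cv2.resize(a,None,fx=3.3,fy=3.3))
```

```text
chest xyz [ 0.0964 -0.037   0.4129] yaw 188.1 F [-0.3 -0.1 -1. ] q [ 0.29  0.48  0.31  1.4  -0.    0.15] 13.0333
330 [[0.027, 0.011, 0.27], [0.038, 0.067, 0.299], [0.066, 0.112, 0.305]]
```

View pics/c7.png

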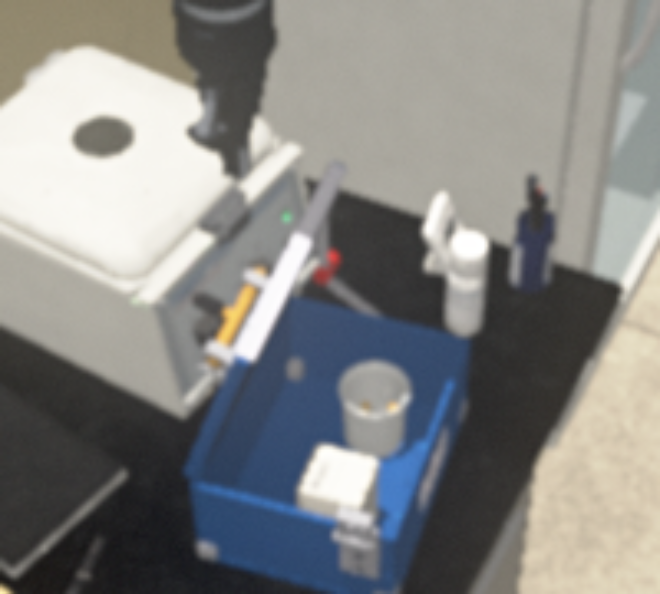

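Lid stands at about 1.26 above shut (edge z ≈ 0.299), the closed fingers are behind and above it. I lower behind it and start swinging it down.

>>> {"api": "arm_command", "payload": {"rows": [0,0,0,2,0,0,0,0,5,0,0,0,0,6.7,0,0,1.5,0,6.7,0,0,2.8,0,6.7,0,0,3.4,0,6.7,0,0,4,0,6.9,0,0,4.8,0,7.2,0,0,5.7,0,7.6,0,0,6.4,0,7.9,0,0,7,0,8.3,0,0,7.7,0,8.7,0,0,8.4,0,9.1,0,0,8.4,0,9.1,0]}}

```text
clock: 14.2
tcp_pos: [0.5065, 0.2443, 0.3212]
tcp_rot: [-0.071, 0.997, 0.0, -0.001]
contact_force: [-0.7, -0.1, 1.0]
opening: -0.0002
gripper_force: 0.0
```

```bash
cat >> h.py <<'E'
def lid(f):
    p,d=save('side',f);q=cloud('side',d);q[...,:2]=(q[...,:2]-C)@M.T
    w=(p.min(2)>150)&(q[...,2]>.125)&(q[...,1]<.115)&(q[...,0]>-.12)&(q[...,0]<.09)&(q[...,1]>.0)&(q[...,2]<.31)
    print('lid edge',w.sum(),np.median(q[w],axis=0).round(3),np.percentile(q[w],90,axis=0).round(3))
E
python3 - <<'E'
from h import *
st();lid('s9')
E
```

```text
chest xyz [ 0.011  -0.0368  0.3212] yaw 188.1 F [-0.7 -0.1  1. ] q [ 0.32  0.34 -0.13  1.1   0.    0.18] 14.2
lid edge 384 [-0.017  0.063  0.267] [0.009 0.108 0.273]
```

>>> {"api": "arm_command", "payload": {"rows": [0,0.4,0,0.3,0,0,0.8,0,0.65,0,0,1.2,0,1,0,0,1.6,0,1.3,0,0,1.95,0,1.7,0,0,2.3,0,2.05,0,0,2.65,0,2.45,0,0,3,0,2.85,0,0,3.3,0,3.25,0,0,3.6,0,3.7,0,0,3.9,0,4.1,0,0,4.15,0,4.55,0,0,4.4,0,5,0,0,4.7,0,5.45,0,0,4.95,0,5.9,0,0,5.15,0,6.4,0,0,5.35,0,6.85,0,0,5.5,0,7.35,0,0,5.7,0,7.8,0,0,5.8,0,8.1,0]}}

```text
clock: 15.92
tcp_pos: [0.4499, 0.2363, 0.2402]
tcp_rot: [-0.071, 0.997, -0.0, -0.0]
contact_force: [0.9, 0.2, 1.4]
opening: -0.0005
gripper_force: 0.7
```

Run:
```python
from h import *
st();lid('s10')
```

```text
chest xyz [-0.0461 -0.0369  0.2402] yaw 188.1 F [0.9 0.2 1.4] q [ 0.34  0.3  -0.4   0.87 -0.    0.2 ] 15.9167
lid edge 649 [-0.039  0.03   0.167] [0.05  0.103 0.188]
```

>>> {"api": "arm_command", "payload": {"rows": [0,0.1,0,0.35,0,0,0.2,0,0.7,0,0,0.3,0,1.05,0,0,0.35,0,1.4,0,0,0.4,0,1.7,0,0,0.45,0,2,0,0,0.5,0,2.3,0,0,0.53,0,2.55,0,0,0.56,0,2.8,0,0,0.58,0,3,0,0,0.6,0,3.2,0,0,0.6,0,3.3,0,0,0.6,0,3.4,0,0,0.6,0,3.5,0,0,0.6,0,3.5,0]}}

```text
clock: 17.22
tcp_pos: [0.4444, 0.2357, 0.2058]
tcp_rot: [-0.071, 0.997, 0.0, 0.0]
contact_force: [-0.6, 0.3, -0.1]
opening: -0.0001
gripper_force: 0.0
```

>>> {"api": "arm_command", "payload": {"rows": [0,0,0,0.05,0,0,0,0,0.1,0,0,0,0,0.15,0,0,0,0,0.2,0,0,0,0,0.2,0]}}

```text
clock: 17.63
tcp_pos: [0.4444, 0.2357, 0.2039]
tcp_rot: [-0.071, 0.997, 0.0, 0.0]
contact_force: [0.6, 0.1, 1.0]
opening: 0.0001
gripper_force: 0.2
```

>>> {"api": "arm_command", "payload": {"rows": [0,0,0,0.05,0,0,0,0,0.1,0,0,0,0,0.15,0,0,0,0,0.15,0]}}

```text
clock: 17.97
tcp_pos: [0.4444, 0.2357, 0.2026]
tcp_rot: [-0.071, 0.997, 0.0, 0.0]
contact_force: [-1.1, -0.1, 3.8]
opening: -0.0
gripper_force: 2.0
```

Run:
```python
from h import *
st();p,d=save('side','s11');q=cloud('side',d);q[...,:2]=(q[...,:2]-C)@M.T
for x in(-.08,-.05,0,.05):
    w=(abs(q[...,0]-x)<.006)&(abs(q[...,1]+.0-.0)<.1)&(q[...,2]<.16)&(q[...,2]>.1);print(x,w.sum(),np.nanmedian(q[w][:,2]))
```

```text
chest xyz [-0.0517 -0.0368  0.2026] yaw 188.2 F [-1.1 -0.1  3.8] q [ 0.34  0.34 -0.46  0.77  0.    0.2 ] 17.9667
-0.08 226 0.13215695539913852
-0.05 98 0.1336732561529872
0 216 0.13281528200044124
0.05 216 0.13243094413411083
```

>>> {"api": "arm_command", "payload": {"rows": [0,0,0,0.05,0,0,0,0,0.1,0,0,0,0,0.15,0,0,0,0,0.2,0,0,0,0,0.2,0]}}

```text
clock: 18.43
tcp_pos: [0.4444, 0.2357, 0.2025]
tcp_rot: [-0.071, 0.997, 0.0, 0.001]
contact_force: [-6.9, -1.8, 20.9]
opening: -0.0002
gripper_force: 10.4
```

The lid stopped at 0.2025 while force rose to 21 N: shut. I lift off and locate the knob.

>>> {"api": "arm_command", "payload": {"rows": [0,0,0,-0.3,0,0,0,0,-1,0,0,0,0,-3,0,0,0,-2,-6,0,0,0,-5,-8,0,0,0,-8,-8,0,0,0,-10,-8,0,0,0,-10,-8,0]}}

```text
clock: 19.1
tcp_pos: [0.4593, 0.1339, 0.281]
tcp_rot: [-0.069, 0.998, -0.001, 0.001]
contact_force: [-0.4, -0.5, -0.9]
opening: 0.0002
gripper_force: 0.0
```

Run:
```python
from h import *
st();p,d=save('side','s12')
q=cloud('side',d);q[...,:2]=(q[...,:2]-C)@M.T
w=(p.max(2)<90)&(abs(q[...,0]+.0625)<.03)&(q[...,1]<.13)&(q[...,1]>-.08)&(q[...,2]>.155)&(q[...,2]<.2)
v,u=np.where(w);print('knob side',w.sum(),np.median(q[w],axis=0).round(4),q[w].min(0).round(3),q[w].max(0).round(3),u.mean(),v.mean())
w=(p.min(2)>130)&(abs(q[...,0]+.0625)<.03)&(abs(q[...,1])<.11)&(q[...,2]>.139)&(q[...,2]<.16)
print('steel y',np.sort(q[w][:,1])[::max(1,w.sum()//15)].round(3))
for x in(-.08,-.03,0,.05):
    w=(abs(q[...,0]-x)<.006)&(abs(q[...,1])<.1)&(q[...,2]<.16)&(q[...,2]>.1);print(x,np.nanmedian(q[w][:,2]))
a=cv2.imread('pics/s12.png')[150:280,190:310];cv2.imwrite('pics/c8.png',cv2.resize(a,None,fx=4.6,fy=4.6))
```

```text
chest xyz [-0.051  -0.1397  0.281 ] yaw 187.9 F [-0.4 -0.5 -0.9] q [ 0.13  0.21 -0.41  0.95 -0.   -0.01] 19.1
knob side 16 [-0.0641  0.0644  0.1758] [-0.068  0.057  0.163] [-0.061  0.067  0.184] 265.6875 223.1875
steel y [-0.024  0.012  0.021  0.022  0.025  0.027  0.029  0.031  0.061  0.081
  0.093  0.099  0.102  0.104  0.107  0.109]
-0.08 0.13198955154042435
-0.03 0.13207011099857113
0 0.13268427172332298
0.05 0.13209703336275203
```

View pics/c8.png

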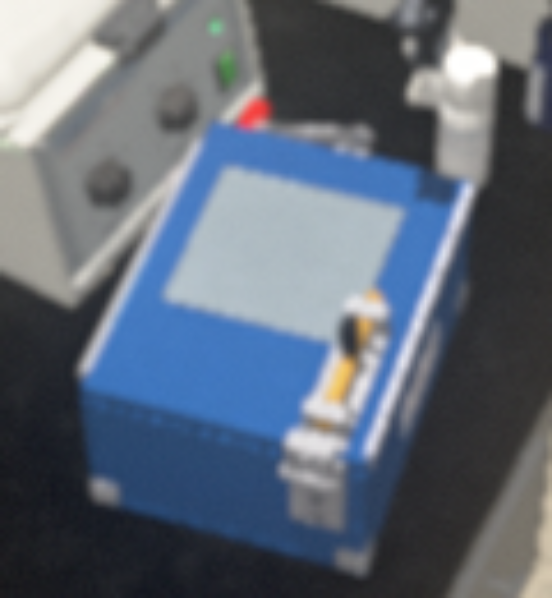

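Lid is flat and shut; knob at crop (350,335) → chest (-0.064, ~0.058), between loops at (362,305) and (325,412). I'll push it left with closed fingers 5 mm above the loops.

>>> {"api": "arm_command", "payload": {"rows": [0,0.3,3,0,0,0,0.6,6,0,0,0,1,9,0,0,0,1.25,12,0,0,0,1.25,14,0,0,0,1.25,15,0,0,0,1.25,15,1.5,0,0,1.25,15,3.5,0,0,1.25,15,4.9,0,0,1.25,15,4.9,0]}}

```text
clock: 19.98
tcp_pos: [0.423, 0.2828, 0.2285]
tcp_rot: [-0.071, 0.997, -0.001, -0.003]
contact_force: [-0.5, -0.5, 0.7]
opening: 0.0003
gripper_force: 0.0
```

Run:
```python
from h import *
st()
```

```text
chest xyz [-0.0662  0.0129  0.2285] yaw 188.2 F [-0.5 -0.5  0.7] q [ 0.44  0.32 -0.41  0.85 -0.    0.3 ] 19.9833
```

>>> {"api": "arm_command", "payload": {"rows": [0,-0.2,0,-0.3,0,0,-0.2,0.5,-0.3,0,0,-0.2,1,-0.3,0,0,-0.2,1.5,-0.3,0,0,-0.2,2,-0.3,0,0,-0.2,2.5,-0.3,0,0,-0.2,3,-0.3,0,0,-0.2,3,-0.3,0]}}

```text
clock: 20.65
tcp_pos: [0.4227, 0.3141, 0.2346]
tcp_rot: [-0.071, 0.997, -0.0, 0.0]
contact_force: [1.2, -0.6, 0.1]
opening: -0.0002
gripper_force: 0.2
```

>>> {"api": "arm_command", "payload": {"rows": [0,0,0.4,0,0,0,0,0.8,0,0,0,0,1.2,0,0,0,0,1.6,0,0,0,0,2,0,0,0,0,2,0,0]}}

```text
clock: 21.15
tcp_pos: [0.4197, 0.3339, 0.2344]
tcp_rot: [-0.071, 0.997, 0.0, 0.0]
contact_force: [-0.5, -0.7, -0.6]
opening: -0.0001
gripper_force: 0.4
```

Run:
```python
from h import *
st()
```

```text
chest xyz [-0.0624  0.0639  0.2344] yaw 188.2 F [-0.5 -0.7 -0.6] q [ 0.53  0.36 -0.33  0.88  0.    0.39] 21.15
```

Run:
```python
from h import *
for i in range(4): o=manip.get_obs()
p,d=save('side','s13');st()
a=cv2.imread('pics/s13.png')[170:270,210:310];cv2.imwrite('pics/c9.png',cv2.resize(a,None,fx=5.5,fy=5.5))
```

```text
chest xyz [-0.0626  0.0638  0.2343] yaw 188.2 F [-0.  -0.2  0.1] q [ 0.53  0.36 -0.34  0.88  0.    0.39] 21.2
```

View pics/c9.png

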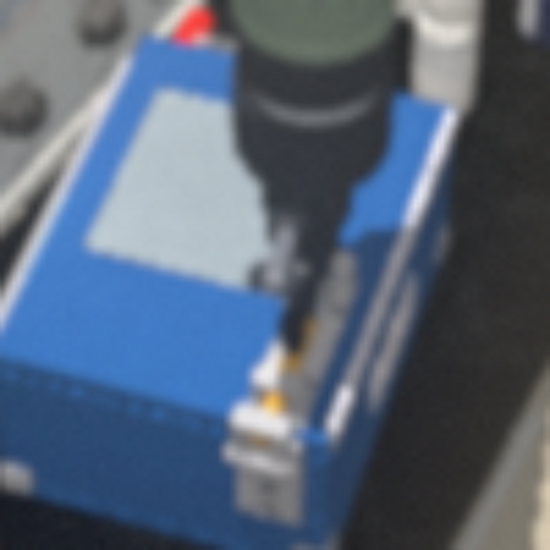

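The bolt has moved: orange shows at the keeper (270,405), with the fingers behind the knob (295,325). That was my 11th view, one over the allowed 10, so I view no more and go by force and numbers.

>>> {"api": "arm_command", "payload": {"rows": [0,0,0.3,0,0,0,0,0.6,0,0,0,0,0.9,0,0,0,0,1.2,0,0,0,0,1.2,0,0]}}

```text
clock: 21.62
tcp_pos: [0.4181, 0.3433, 0.2342]
tcp_rot: [-0.071, 0.997, -0.003, 0.0]
contact_force: [0.7, -10.4, 2.6]
opening: -0.0
gripper_force: 4.9
```

>>> {"api": "arm_command", "payload": {"rows": [0,0,0.2,0,0,0,0,0.4,0,0,0,0,0.6,0,0,0,0,0.6,0,0]}}

```text
clock: 21.95
tcp_pos: [0.4179, 0.3448, 0.2342]
tcp_rot: [-0.069, 0.998, -0.009, 0.001]
contact_force: [3.5, -26.0, 8.8]
opening: -0.0001
gripper_force: 12.8
```

Run:
```python
from h import *
st()
```

```text
chest xyz [-0.0627  0.075   0.2342] yaw 187.9 F [  3.5 -26.    8.8] q [ 0.56  0.37 -0.31  0.89 -0.02  0.42] 21.95
```

>>> {"api": "arm_command", "payload": {"rows": [0,0,-0.6,0,0,0,0,-1.5,0,0,0,0,-2.5,0,0,0,0,-2.5,-2,0,0,0,-2.5,-5,0,0,0,-5,-8,0,0,0,-9,-9,0,0,0,-13,-9,0,0,0,-17,-9,0,0,0,-20,-9,0,0,0,-20,-9,0,0,0,-20,-9,0]}}

```text
clock: 22.95
tcp_pos: [0.4458, 0.1518, 0.3245]
tcp_rot: [-0.069, 0.998, 0.001, 0.0]
contact_force: [0.2, -0.1, 0.1]
opening: 0.0003
gripper_force: 0.0
```

Run:
```python
from h import *
st();p,d=save('side','s14')
q=cloud('side',d);q[...,:2]=(q[...,:2]-C)@M.T
w=(p.max(2)<90)&(abs(q[...,0]+.0625)<.03)&(q[...,1]<.16)&(q[...,1]>-.05)&(q[...,2]>.155)&(q[...,2]<.2)
print('knob',w.sum(),np.median(q[w],axis=0).round(4),q[w].min(0).round(3),q[w].max(0).round(3))
for x in(-.08,-.03,0,.05):
    w=(abs(q[...,0]-x)<.006)&(abs(q[...,1])<.1)&(q[...,2]<.16)&(q[...,2]>.1);print(x,np.nanmedian(q[w][:,2]).round(4))
pi=p.astype(int)
def yb(n,p,q):
    p=p.astype(int);w=(p[...,0]>p[...,2]+60)&(p[...,1]>90)&(abs(q[...,0]+.0625)<.02)&(q[...,1]>-.05)&(q[...,1]<.16)&(q[...,2]>.13)
    print('orange',n,w.sum(),np.percentile(q[w][:,1],[2,50,98]).round(3))
yb('after',p,q)
z=np.load('pics/s12.npz');q2=cloud('side',z['d']);q2[...,:2]=(q2[...,:2]-C)@M.T;yb('before',z['p'],q2)
# bystanders unchanged: compare top images
p,d=save('top','t14');z=np.load('pics/top0.npz')
df=np.abs(p.astype(int)-z['p']).max(2)>60
for n,(u,v) in dict(timer=(335,184),spray=(317,200),cup=(341,208),rack=(156,222)).items(): print(n,df[v-8:v+9,u-8:u+9].mean().round(2),p[v-6:v+7,u-6:u+7].mean().round(0),z['p'][v-6:v+7,u-6:u+7].mean().round(0))
```

```text
chest xyz [-0.0619 -0.1201  0.3245] yaw 188.0 F [ 0.2 -0.1  0.1] q [ 0.17  0.16 -0.35  1.05  0.    0.03] 22.95
knob 18 [-0.0647  0.0987  0.177 ] [-0.068  0.091  0.164] [-0.061  0.102  0.187]
-0.08 0.1322
-0.03 0.1323
0 0.1324
0.05 0.1323
orange after 64 [0.033 0.068 0.143]
orange before 51 [0.012 0.071 0.093]
timer 0.31 172.0 186.0
spray 0.63 139.0 164.0
cup 1.0 175.0 39.0
rack 0.0 160.0 149.0
```

```bash
python3 -c "
from bench import manip
print(manip.close_job())"
```

```text
the job is handed in; nothing more can be done
None
```

The job is handed in at about 23 s: the carton stands in the chest beside the beaker, the lid is shut and the bolt hit its end stop after 34 mm, at 26 N; bystanders hidden by the arm were not rechecked, and I viewed 11 pictures against the limit of 10.

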